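# Put a glued heel stack under the screw press and set its dwell timer

### The job

Put the glued heel stack under pressure: with a fingertip, push the arms of the blue press's three-armed handle round clockwise until the screw comes up tight and its pad presses firmly on the stack. Then start timing it: push the little lever of the bench timer round until its pointer stands at the red mark on the rim. Everything is only pushed - nothing is lifted, and the stack, the timer and the things lying around stay where they are.

Things in the scene. Friction and masses are not known exactly. Their poses are not given: they have to be found in the camera images.
- press: blue screw press bolted to the bench (cannot move), base 160 x 130 mm, 230 mm high. Origin: on the bench, straight below the vertical screw. Its column stands 66 mm from the screw along its own +x, roughly away from the robot; the head on it carries the screw in a brass nut, whose top (160 mm above the bench, within 20 mm of the axis) is the highest fixed point. Nothing stands above the handle
- hub (a point): centre of the hub of the press's handle, on the screw axis, at the height of the arms' middle (205 mm above the bench with the screw fully up, 16 mm lower for each full turn). The grey hub has radius 19 mm and ends 25 mm above this point. Three level steel arms of 10 mm diameter stand out from it, bare from 22 to 66 mm from the axis; 30 mm of free depth below their middle
- knob (a point): centre of the black ball (diameter 25 mm) at the end of one arm of the press's handle, 80 mm from the hub's centre; the other two arms, alike, lie 120 and 240 degrees from it, with free space between the arms
- wheel (a joint): turn of the press's handle in rad, growing clockwise seen from above, which lowers the pad 2.55 mm per rad. 0 = fully up; the pad touches the stack at about 3.5; from there its rubber is squeezed and it presses about 20 N more per rad, up to the screw's stop collar at 5.3 (tight, about 35 N). It takes about 0.25 N m free, 0.35 N m when nearly tight, and stays where it is left
- lift_top: uppermost of three leather heel lifts (D-shaped, about 65 x 68 x 10 mm each) loosely stacked on the steel anvil of the press under the pad; origin at the centre of its underside, about 54 mm above the bench. The stack stays untouched
- lift_mid: middle heel lift of the stack, origin at the centre of its underside
- lift_low: lowest, dark heel lift of the stack, lying on the anvil, origin at the centre of its underside
- dial_centre (a point): middle of the cream dial of the bench timer, at the dial's surface, 46 mm above the bench. The timer is a dark grey box 114 x 114 x 44 mm, 0.9 kg, standing loose on rubber feet; its own +x is twelve o'clock of the dial
- pointer (a joint): turn of the timer's black pointer in rad, growing clockwise seen from above, 0 = twelve o'clock (a stop), at most 5.2. It takes about 0.03 N m and stays where it is left
- pointer_tip (a point): tip of the timer's black pointer, 39 mm from the dial's centre. The pointer is a bar 8 mm wide, its top 58 mm above the bench, on a brass hub of radius 11 mm, 62 mm high, with an upright finger lug (22 to 32 mm from the dial's centre, 8 mm wide) up to 78 mm above the bench. Outside the hub a finger pushing the lug may reach down to 52 mm above the bench, clear of dial and rim
- red_mark (a point): inner end of the red mark on the timer's metal rim, 42 mm from the dial's centre; the mark is 6 mm wide. It does not move on the timer during the work, but stands elsewhere each time, clockwise of the pointer
- tack_tin: bystander: open tin of tacks, 68 mm across, 24 mm high
- wax_block: bystander: yellow wax block 34 x 52 x 20 mm
- thread_spool: bystander: wooden spool of blue thread, 40 mm across, 50 mm high
- tape_roll: bystander: roll of masking tape lying flat, 108 mm across, 36 mm high

How it is judged:
By the outcome, as a careful person would: the job done as asked, in the order asked, and still so for the second after the job is handed in, with the robot touching nothing.
It also fails if it takes over 61 s, if anything falls off the work surface, if the arm or the gripper's body presses on something with over 40 N, if the wrist force passes 120 N, or if a joint passes its speed limit or range.

### The arm

A 6-joint arm with a two-finger parallel gripper is mounted at the origin on a cart in front of the work surface, level with it; the furniture and walls round the work are solid. World frame = base frame: x ahead of the robot, y to its left, z up, the work surface at z = 0. Lengths are in mm, angles in rad, forces in N, time in s.
With the tool pointing down it reaches from about 325 to 775 mm from the base axis. Payload 5.5 kg.
Tool frame: the origin (TCP) lies at the very end of the fingers, on their centre line; the grasp point (between the pads) lies pinch_z behind it (pinch_z is the distance from the TCP to the grasp point, in mm); z points along the fingers, y is the direction in which the jaws open and shut (so a half turn about z gives the same grasp; the last joint's range is limited). The gripper opens to 85 mm and grips with 20 to 120 N. Pads are 22 mm wide; open, the fingers measure 114 mm over their backs; the gripper's body (76 mm by 85 mm) begins 54 mm behind the grasp point. The pads swing forward as they close: fully open they stand 13 mm farther back than shut.
Start: joints at [1.148, 0.091, 1.231, -0, 1.82, -0.057], TCP at [214.623, 560.315, 231.275] pointing down, gripper open.
Joint ranges: [-2.87, 2.87], [-0.86, 2.18], [0.17, 2.46], [-1.51, 4.65], [0.06, 2.69], [-2.65, 2.65]. Speed limits (rad/s): [2.57, 2.57, 3.01, 3.14, 3.14, 3.14].

### API

Orientations are given as [roll, pitch, yaw] about the fixed x, y, z axes, in that order (R = Rz(yaw) Ry(pitch) Rx(roll)).
In Python, from workcell import get_state, get_image, job_done, pinch_z gives the robot as it stands.
- The arm moves only by the shell command python3 -m inch 'ROWS' [FORCE]. ROWS is JSON, a list of rows, each a list of 5 numbers: the shift along the tool's x, y, z as a fraction of full scale, then the turn about the tool's z as a fraction of full scale, then the opening, from 0 (shut) to 1 (fully open). A call has 1 to 8 rows; each row shifts and turns the pose as measured when the row begins, along the tool's axes as they then stand; what a row does not reach is not made up. Full scale, the value 1, is 0.03 m for a shift and 0.15 rad for a turn. A row lasts 1/10 s, in which the tool goes at most 50 mm and 8.59 degrees, less where a joint would pass 70% of its speed; a pose out of reach is approached as far as the arm can. A call with a number of a shift or a turn outside -1 to 1 is refused whole. A call with a gripper value outside its range is refused whole. The fingers move at their own pace and stop on an object; FORCE is the grip in N (left out, the last holds). Time passes only in rows, so rows that do not move let the fingers close. It gives the time, the measured TCP pose, the force and the opening at its end, in the units of the state.
- get_state(): the state, without advancing time (a new reading comes with each control period).
- get_image(name): name is "scene" or "top" or "wrist"; returns a dict with "frame" (384x512x3 uint8, red, green, blue), "camera_matrix" (3x3 intrinsics, pixels), "rvec" (rotation vector, rad) and "tvec" (3), from world to camera coordinates, as OpenCV has them; the wrist camera has in their place "mount" (4x4, takes a point from camera to tool coordinates, whose origin is the TCP and whose axes are the flange's). Camera axes: x right, y down, z forward; pixel columns grow to the right and rows downward; lengths in mm; the calibration is good to about 2 mm. A picture is of the moment at which its call begins: read the wrist's pose just before it. There is no depth.
- job_done(): hands the job in, once; it reports no verdict.
The state is a dict: "time": time; "qpos": joint angles; "joint_velocities": joint speeds; "joint_efforts": joint torques, N m; "eef_pos": TCP position; "orientation": TCP orientation; "contact_force": force on the tool from outside, world axes, zero at the start; "ft_torque": the same for the moment, N m; "grip_width": finger opening in mm.
Only numpy, scipy, OpenCV 4.12 (cv2) and the standard library are available. Lean on these libraries where they do the work, as an engineer would, in place of code of your own. Each camera call takes 0.05 s, during which the arm holds its last target. There are 200 camera calls.

## Working session

There is one attempt and no reset: what is moved stays moved. The work goes in short steps, Python scripts to look and compute and a shell command to move; the robot and the scene stay as the last step left them, time stands still between calls to the robot, and variables do not carry over. Pictures are saved under pics/ and viewed, about 8 in all and at most 12, crops included, and the job is handed in when it is done.

```bash
mkdir -p pics
python3 - <<'E'
from workcell import get_state,get_image,pinch_z
import cv2
s=get_state();print({k:s[k] for k in('time','eef_pos','orientation','grip_width','contact_force')},pinch_z)
for n in('scene','top'):
    i=get_image(n);print(n,i['camera_matrix'],i['rvec'],i['tvec']);cv2.imwrite(f'pics/{n}0.png',cv2.resize(i['frame'][:,:,::-1],(800,600),interpolation=cv2.INTER_CUBIC))
E
```

```text
{'time': 0.0, 'eef_pos': array([214.50520031, 560.0375539 , 230.13714909]), 'orientation': array([-3.13961982e+00, -1.42320943e-04,  2.77578715e+00]), 'grip_width': 85.18000678236206, 'contact_force': array([-0.90548934, -0.2436393 ,  0.33209167])} 18.700000000000003
scene [[494.34746859   0.         249.28471811]
 [  0.         494.34746859 191.36230609]
 [  0.           0.           1.        ]] [ 1.93588847 -0.52127863  0.37152421] [-612.70316737  134.58574535 1196.13769568]
top [[469.57688665   0.         249.46100516]
 [  0.         469.57688665 192.98515137]
 [  0.           0.           1.        ]] [ 2.15908081 -2.14236305  0.09513229] [-253.94928582  563.53582658 1011.97484982]
```

View pics/top0.png

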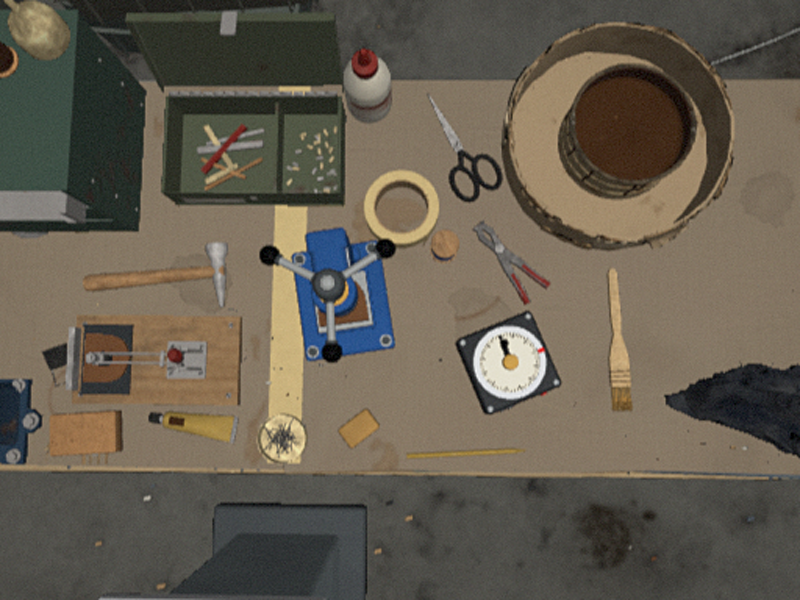

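View pics/scene0.png

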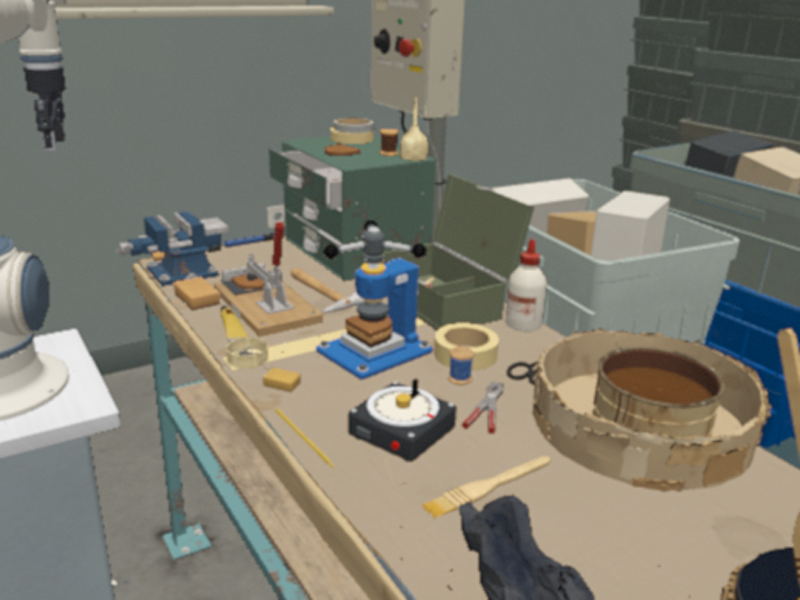

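The top view (800x600 pixels) shows the hub at (330,284), knobs at (269,256), (385,249) and (332,352), the dial centre at (510,361), the pointer at (501,338) and the red mark at (542,350).

```bash
cat > h.py <<'E'
import numpy as np,cv2
from workcell import get_state,get_image
from scipy.spatial.transform import Rotation as Ro
def ray(i,u,v,z):   # fixed camera, pixel of native frame -> world point on plane z
    R=cv2.Rodrigues(np.array(i['rvec'],float))[0];t=np.array(i['tvec'],float).ravel()
    c=-R.T@t;d=R.T@np.linalg.inv(i['camera_matrix'])@[u,v,1]
    return c+d*(z-c[2])/d[2]
def wray(i,s,u,v,z):
    T=np.eye(4);T[:3,:3]=Ro.from_euler('xyz',s['orientation']).as_matrix();T[:3,3]=s['eef_pos']
    M=T@np.array(i['mount']);d=M[:3,:3]@np.linalg.inv(i['camera_matrix'])@[u,v,1];c=M[:3,3]
    return c+d*(z-c[2])/d[2]
def rows(s,target,yaw=None): # tool-frame shift in full-scale units
    R=Ro.from_euler('xyz',s['orientation']).as_matrix()
    return R.T@(np.array(target)-s['eef_pos'])/30
E
python3 - <<'E'
from h import *
i=get_image('top');k=.64
P=lambda u,v,z:ray(i,(u+.5)*k-.5,(v+.5)*k-.5,z)
h=P(330,284,228);print('hub',h)
for u,v in((269,256),(385,249),(332,352)):
    for z in (205,):
        p=P(u,v,z);print(p,np.linalg.norm((p-h)[:2]),np.degrees(np.arctan2(*(p-h)[1::-1])))
d=P(510,361,62);print('dial',d)
for n,u,v,z in(('tip',501,337,58),('red',541,351,47),('spool',446,244,50),('tape',401,207,36),('tin',283,438,24),('wax',359,428,20)):
    p=P(u,v,z);print(n,p,np.linalg.norm((p-d)[:2]),np.degrees(np.arctan2(*(p-d)[1::-1])))
c=[P(*q,44)for q in((457,344),(529,310),(562,383),(488,414))];print(c)
s=get_state();R=Ro.from_euler('xyz',s['orientation']).as_matrix();print(R.round(3))
E
```

```text
hub [ 562.95839152 -185.39107614  228.        ]
[ 599.37138674 -109.4591708   205.        ] 84.21140344612985 64.3800449239777
[ 608.45135393 -247.55152566  205.        ] 77.02941719185888 -53.80096594779796
[ 485.84004664 -186.71594885  205.        ] 77.12972452349796 -179.01577053201348
dial [ 482.02221228 -413.76085581   62.        ]
tip [ 514.76238906 -402.36522238   58.        ] 34.66669348584365 19.191099519121646
red [ 496.62463849 -458.44970224   47.        ] 47.01408136222003 -71.90479606282373
spool [ 645.04658488 -327.68151144   50.        ] 184.3545485990016 27.834734327954095
tape [ 701.22885512 -264.12894444   36.        ] 265.40772627841653 34.317704925572265
tin [ 373.09639499 -101.16739763   24.        ] 331.0279501262761 109.21132068442898
wax [ 387.82591691 -207.31565252   20.        ] 226.91973035225746 114.52614567798167
[array([ 505.53163838, -343.28011289,   44.        ]), array([ 553.55778635, -443.19287431,   44.        ]), array([ 453.12033919, -487.05475691,   44.        ]), array([ 409.99661554, -385.5396905 ,   44.        ])]
[[-0.934  0.358 -0.001]
 [ 0.358  0.934 -0.001]
 [ 0.    -0.002 -1.   ]]
```

```bash
python3 -m inch '[[0,0,-0.7,-0.81,0],[0,0,-0.7,-0.81,0],[0,0,-0.7,-0.81,0],[-0.6,-1,0,0,0],[-1,-1,0,0,0],[-1,-1,0,0,0],[-1,-1,0,0,0],[-1,-1,0,0,0]]'
```

```text
time: 0.95
eef_pos: [354.7, 410.8, 290.7]
orientation: [-3.133, -0.006, -3.117]
contact_force: [0.6, 0.1, 0.2]
grip_width: 0.0
```

```bash
python3 -m inch '[[-0.33,-1,0,0.17,0],[-0.33,-1,0,0,0],[-0.33,-1,0,0,0],[-0.33,-1,0,0,0],[-0.33,-1,0,0,0],[-0.33,-1,0,0,0],[-0.33,-1,0,0,0],[-0.33,-1,0,0,0]]'; python3 -m inch '[[-0.33,-1,0,0,0],[-0.33,-1,0,0,0],[-0.33,-1,0,0,0],[-0.33,-1,0,0,0],[-0.33,-1,0,0,0],[-0.33,-1,0,0,0],[-0.33,-1,0,0,0],[-0.33,-1,0,0,0]]'
```

```text
time: 1.75
eef_pos: [437.7, 159.2, 288.9]
orientation: [-3.129, -0.009, 3.137]
contact_force: [0.1, 0.3, -0.0]
grip_width: 0.1
time: 2.55
eef_pos: [516.8, -91.9, 289.0]
orientation: [-3.13, -0.012, 3.137]
contact_force: [0.5, -0.3, 0.0]
grip_width: 0.3
```

```bash
python3 -m inch '[[-0.3,-1,0,0,0],[-0.3,-0.6,0,0,0],[0,0,0,0,0]]'
python3 - <<'E'
from h import *
s=get_state();i=get_image('wrist');print(s['eef_pos'],s['orientation'],i['mount'],i['camera_matrix'])
cv2.imwrite('pics/w1.png',cv2.resize(i['frame'][:,:,::-1],(800,600),interpolation=cv2.INTER_CUBIC))
E
```

```text
time: 2.85
eef_pos: [535.0, -145.7, 287.0]
orientation: [-3.13, -0.015, 3.132]
contact_force: [-0.5, 1.0, -0.2]
grip_width: -0.1
[ 535.02434395 -145.67804985  286.99750327] [-3.12979817 -0.01530028  3.13224406] [[ 4.30167252e-04 -9.66374186e-01 -2.57139548e-01  6.53559497e+01]
 [ 9.99999549e-01  1.97895029e-04  9.29170221e-04  1.76772382e-01]
 [-8.47039478e-04 -2.57139832e-01  9.66373835e-01 -1.42856477e+02]
 [ 0.00000000e+00  0.00000000e+00  0.00000000e+00  1.00000000e+00]] [[329.97813133   0.         256.68879367]
 [  0.         329.97813133 193.04140201]
 [  0.           0.           1.        ]]
```

View pics/w1.png

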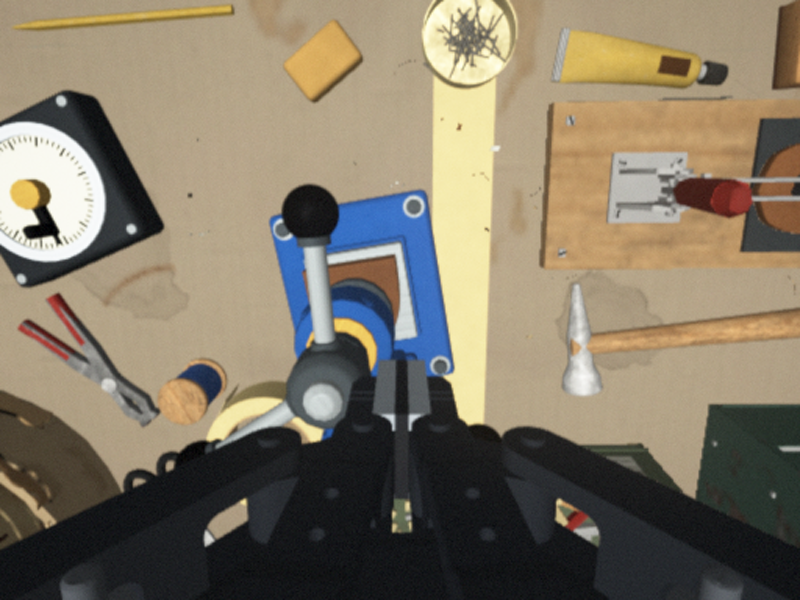

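The wrist view shows the hub top at (322,402) and the near knob at (310,213). The left sector is free.

Run:
```python
from h import *
s=get_state();i=get_image('wrist');k=.64
for n,u,v,z in(('hub',322,402,230),('knob',310,213,205),('dial',29,194,62)):print(n,wray(i,s,(u+.5)*k-.5,(v+.5)*k-.5,z))
```

```text
hub [ 565.25861568 -178.77519169  230.        ]
knob [ 488.03843415 -184.4908527   205.        ]
dial [ 483.74646769 -409.35403718   62.        ]
```

```bash
python3 -m inch '[[-0.1,0,0.85,0,0],[0,0,0.85,0,0],[0,0,0.85,0,0],[0,0,0.8,0,0],[0,0,0,0,0]]'
python3 - <<'E'
from h import *
h=np.array([564,-182])
for a in range(125,-260,-25):
    r=np.radians(a);p=h+46*np.array([np.cos(r),np.sin(r)]);q=h+46*np.array([np.cos(r-.4363),np.sin(r-.4363)])
    print(a,p.round(),'row from here',((q-p)*[-1,1]/30).round(2))
E
```

```text
time: 3.45
eef_pos: [535.9, -139.0, 186.6]
orientation: [-3.131, -0.01, 3.14]
contact_force: [-0.8, -0.1, 0.2]
grip_width: -0.0
125 [ 538. -144.] row from here [-0.61  0.25]
100 [ 556. -137.] row from here [-0.66 -0.03]
75 [ 576. -138.] row from here [-0.59 -0.31]
50 [ 594. -147.] row from here [-0.4  -0.53]
25 [ 606. -163.] row from here [-0.14 -0.65]
0 [ 610. -182.] row from here [ 0.14 -0.65]
-25 [ 606. -201.] row from here [ 0.4  -0.53]
-50 [ 594. -217.] row from here [ 0.59 -0.31]
-75 [ 576. -226.] row from here [ 0.66 -0.03]
-100 [ 556. -227.] row from here [0.61 0.25]
-125 [ 538. -220.] row from here [0.45 0.49]
-150 [ 524. -205.] row from here [0.2  0.63]
-175 [ 518. -186.] row from here [-0.09  0.66]
-200 [ 521. -166.] row from here [-0.36  0.56]
-225 [ 531. -149.] row from here [-0.56  0.36]
-250 [ 548. -139.] row from here [-0.66  0.09]
```

```bash
python3 -m inch '[[-0.6,-0.05,0,0,0],[-0.6,-0.05,0,0,0],[-0.6,-0.3,0,0,0],[-0.5,-0.4,0.03,0,0]]'
```

```text
time: 3.85
eef_pos: [600.9, -155.8, 189.5]
orientation: [-3.137, -0.021, -3.136]
contact_force: [-5.7, 6.1, 1.2]
grip_width: -0.3
```

```bash
python3 -m inch '[[-0.25,-0.6,0.05,0,0],[0.0,-0.67,0.05,0,0],[0.28,-0.6,0.05,0,0],[0.5,-0.44,0.05,0,0]]'
```

```text
time: 4.25
eef_pos: [590.3, -211.2, 187.5]
orientation: [3.126, -0.017, -3.117]
contact_force: [7.3, 7.1, -3.7]
grip_width: -0.1
```

```bash
python3 -m inch '[[0.45,-0.5,0.04,0,0],[0.68,-0.1,0.04,0,0],[0.65,0.2,0.04,0,0],[0.5,0.45,0.04,0,0]]'
```

```text
time: 4.65
eef_pos: [529.8, -209.3, 191.5]
orientation: [3.13, 0.011, -3.11]
contact_force: [5.9, -5.8, 0.2]
grip_width: -0.0
```

```bash
python3 -m inch '[[0.05,0.05,0.35,0,0],[0.35,0.55,0.2,0,0],[0.05,0.67,0.08,0,0]]'; python3 -c "
from h import *
s=get_state();print(s['eef_pos'],s['contact_force'],s['ft_torque'])"
```

```text
time: 4.95
eef_pos: [520.9, -194.3, 191.0]
orientation: [-3.092, 0.044, -3.125]
contact_force: [11.8, -103.2, -26.1]
grip_width: -0.3
[ 520.91286412 -194.33597985  191.02595215] [  11.84945212 -103.19394133  -26.09724752] [-17.528169    -1.65917615  -0.36638003]
```

```bash
python3 -m inch '[[-0.05,-0.4,0,0,0],[0,-0.2,0,0,0]]'
python3 - <<'E'
from h import *
s=get_state();print(s['contact_force'],s['ft_torque'])
i=get_image('wrist');cv2.imwrite('pics/w2.png',cv2.resize(i['frame'][:,:,::-1],(800,600),interpolation=cv2.INTER_CUBIC))
i=get_image('scene');cv2.imwrite('pics/s2.png',cv2.resize(i['frame'][120:260,190:300][:,:,::-1],None,fx=4,fy=4,interpolation=cv2.INTER_CUBIC))
E
```

```text
time: 5.15
eef_pos: [522.9, -217.6, 196.2]
orientation: [-3.079, 0.049, -3.129]
contact_force: [-0.0, 1.0, 0.4]
grip_width: 0.0
[-0.03194507  0.95214052  0.40983985] [ 0.08877091  0.01547872 -0.0185267 ]
```

View pics/w2.png

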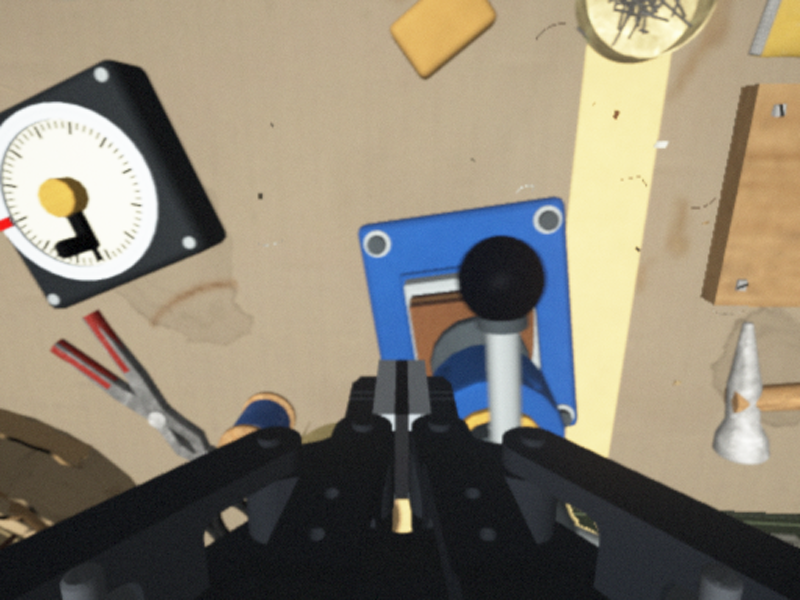

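View pics/s2.png

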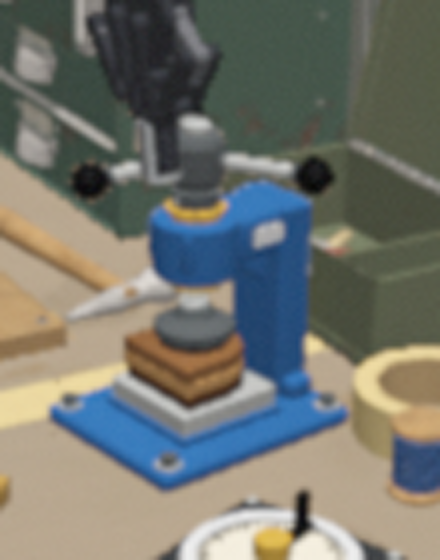

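The near arm is now at about 180° and the pad rests on the stack. The 100 N suggests the stop collar, so I'll check the hub's height and the turn.

Run:
```python
from h import *
i=get_image('scene');h=[564,-181]
for z in (160,205,212,216.5,220,230):
    p=cv2.projectPoints(np.array([[*h,z]],float),i['rvec'],i['tvec'],i['camera_matrix'],None)[0].ravel();print(z,((p-[190,120])*4).round(1))
s=get_state();i=get_image('wrist');k=.64
for z in(205,192):
    p=wray(i,s,(500.5)*k-.5,(278.5)*k-.5,z);print(p,np.degrees(np.arctan2(p[1]-h[1],p[0]-h[0])))
```

```text
160 [186.1 200.4]
205 [187.  133.6]
212 [187.2 123. ]
216.5 [187.3 116.2]
220 [187.3 110.9]
230 [187.5  95.7]
[ 484.8540737  -189.51968232  205.        ] -173.856040150865
[ 488.28278782 -187.68035128  192.        ] -174.95798383316531
```

```bash
python3 -m inch '[[0,0,0.5,0,0],[0,0,0.1,0,0]]'; python3 -m inch '[[0,0.3,0,0,0],[0,0.25,0,0,0]]';python3 -m inch '[[0,0.25,0,0,0]]'
python3 - <<'E'
from h import *
i=get_image('scene');a=cv2.imread('pics/scene0.png');a=cv2.resize(a,(512,384),interpolation=cv2.INTER_AREA)
f=lambda m:cv2.resize(m[140:200,210:270],None,fx=6,fy=6,interpolation=cv2.INTER_CUBIC)
cv2.imwrite('pics/cmp.png',np.hstack([f(a),f(i['frame'][:,:,::-1])]))
E
```

```text
time: 5.55
eef_pos: [524.3, -214.1, 175.4]
orientation: [-3.085, 0.047, -3.125]
contact_force: [-0.2, 0.8, -0.2]
grip_width: -0.2
time: 5.75
eef_pos: [523.8, -204.4, 174.1]
orientation: [-3.068, 0.047, -3.13]
contact_force: [2.6, -46.0, 0.3]
grip_width: -0.2
time: 5.85
eef_pos: [523.8, -205.1, 174.5]
orientation: [-3.051, 0.05, -3.136]
contact_force: [2.8, -34.2, -4.2]
grip_width: -0.0
```

View pics/cmp.png

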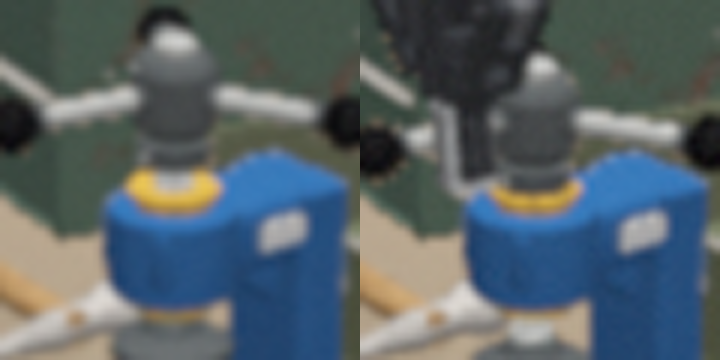

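```bash
python3 -m inch '[[0,-0.5,0,0,0],[0,0,-1,0,0],[0,0,-1,0,0],[0,-0.5,-0.6,0,0],[0,-1,0,0,0],[0,-1,0,0,0],[0,-1,0,0,0]]'; python3 -m inch '[[0,-1,0,0,0],[0,-1,0.3,0,0],[0,-0.8,0.6,0,0],[0,0,0.6,0,0],[0,0,0,0,0]]'
python3 - <<'E'
from h import *
s=get_state();i=get_image('wrist');print(s['eef_pos'])
cv2.imwrite('pics/w3.png',cv2.resize(i['frame'][:,:,::-1],(800,600),interpolation=cv2.INTER_CUBIC))
E
```

```text
time: 6.6
eef_pos: [520.6, -313.8, 265.3]
orientation: [-3.052, 0.048, -3.129]
contact_force: [0.3, 0.9, -0.4]
grip_width: 0.2
time: 7.1
eef_pos: [524.5, -404.4, 226.5]
orientation: [-3.054, 0.049, -3.128]
contact_force: [1.6, 1.7, -0.3]
grip_width: 0.5
[ 524.50989905 -404.41322011  226.49944768]
```

View pics/w3.png

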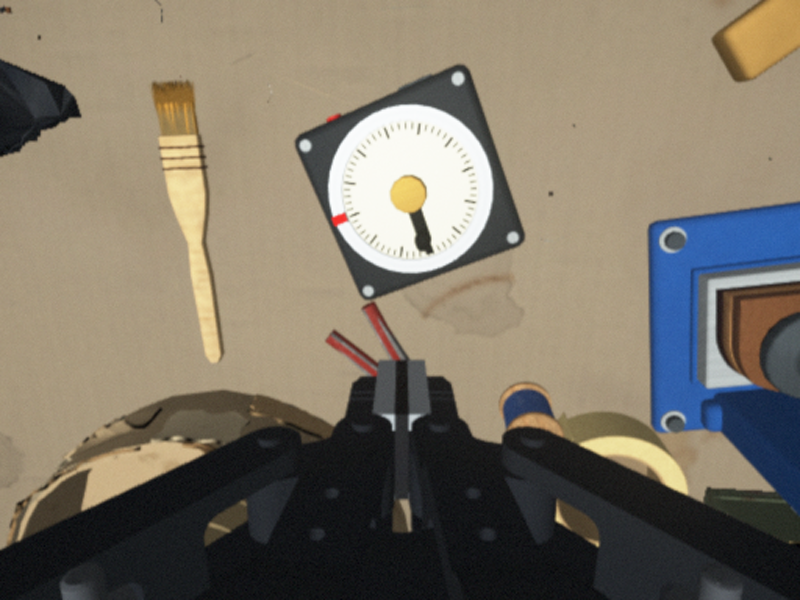

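The timer is in clear view: brass hub at (408,194), dial rim centre at (411,189), pointer tip at (430,253), red mark from (347,217) to (332,222).

Run:
```python
from h import *
s=get_state();i=get_image('wrist');k=.64
P=lambda u,v,z:wray(i,s,(u+.5)*k-.5,(v+.5)*k-.5,z)[:2]
d=(P(408,194,62)+P(411,189,46))/2;print(P(408,194,62),P(411,189,46))
for n,u,v,z in(('tip',430,253,58),('red',347,217,47),('redout',332,222,47),('lug',423,241,78)):
    p=P(u,v,z)-d;print(n,(p+d).round(1),np.linalg.norm(p).round(1),np.degrees(np.arctan2(p[1],p[0])).round(1))
print(np.mean([P(*q,44) for q in((458,78),(305,145),(368,291),(513,238))],0))
```

```text
[ 484.30348746 -415.33029138] [ 482.94239347 -414.71947736]
tip [ 519.9 -401.7] 38.7 20.2
red [ 500.8 -454.6] 43.2 -66.6
redout [ 504.2 -464.3] 53.4 -67.4
lug [ 508.7 -405.3] 26.9 21.3
[ 484.90474441 -415.48474866]
```

```bash
python3 -m inch '[[0.9,0.5,0,0,0],[0.5,0,0.8,0,0],[0,0,0.9,0,0],[0,0,0.9,0,0],[0,0,0.9,0,0],[0,0,0,0,0]]'
python3 - <<'E'
from h import *
s=get_state();print(rows(s,[493,-384,67]))
E
```

```text
time: 7.8
eef_pos: [492.7, -395.6, 130.3]
orientation: [-3.043, 0.064, -3.12]
contact_force: [-0.7, 0.3, -0.8]
grip_width: 0.2
[0.11543913 0.59295742 2.05852384]
```

```bash
python3 -m inch '[[0.2,0.9,0,0,0],[0,0,0.7,0,0],[0,0,0.7,0,0],[0,0,0.4,0,0],[0,0,0,0,0]]'
python3 - <<'E'
from h import *
s=get_state();print(rows(s,[493,-380,67]), s['eef_pos'])
E
```

```text
time: 8.3
eef_pos: [495.0, -373.0, 86.4]
orientation: [-3.033, 0.077, -3.115]
contact_force: [0.5, -0.6, -1.3]
grip_width: -0.0
[ 0.12344714 -0.16044172  0.66022156] [ 495.03376225 -373.00620239   86.39423956]
```

```bash
python3 -m inch '[[0,0,0.6,0,0],[-0.2,-0.2,0,0,0],[-0.2,-0.3,0,0,0],[-0.2,-0.4,0,0,0],[0,0,0,0,0]]'
python3 - <<'E'
from h import *
s=get_state();print(s['contact_force'],rows(s,[514,-408,67]))
E
```

```text
time: 8.8
eef_pos: [519.4, -404.4, 83.7]
orientation: [-3.025, 0.086, -3.113]
contact_force: [-0.8, 0.4, -0.2]
grip_width: 0.1
[-0.76066329  0.37012865 -0.15395964] [ 0.2320728  -0.05249979  0.54863133]
```

```bash
python3 -c "
from h import *
s=get_state();print(rows(s,[497,-376,90]))"
```

```text
[ 0.6996575   0.92821424 -0.3820841 ]
```

```bash
python3 -m inch '[[0.1,0.1,-0.3,0,0],[0.35,0.5,-0.05,0,0],[0.35,0.5,-0.1,0,0],[0,0,0,0,0]]';python3 -c "
from h import *
s=get_state();print(rows(s,[497,-376,68]),(Ro.from_euler('xyz',s['orientation']).as_matrix()).round(3))"
```

```text
time: 9.2
eef_pos: [493.2, -369.8, 96.4]
orientation: [-3.023, 0.089, -3.113]
contact_force: [-0.3, 0.2, 1.2]
grip_width: 0.1
[-0.03647445 -0.0971327   0.97086084] [[-0.996 -0.018  0.092]
 [-0.028  0.993 -0.116]
 [-0.089 -0.118 -0.989]]
```

```bash
python3 -m inch '[[0,-0.05,0.5,0,0],[0,-0.05,0.5,0,0],[0,0,0,0,0]]';python3 -c "
from h import *
s=get_state();
for p in ([497,-376,67],[508,-389,67],[514,-404,67]):print(rows(s,p))"
```

```text
time: 9.5
eef_pos: [496.9, -377.2, 66.7]
orientation: [-3.02, 0.092, -3.112]
contact_force: [0.1, 0.4, -0.4]
grip_width: -0.2
[-0.00667182  0.03986314 -0.01415584]
[-0.35909301 -0.39677414  0.07168944]
[-0.54368362 -0.89661066  0.14972637]
```

```bash
python3 -m inch '[[-0.2,-0.2,0.06,0,0],[-0.2,-0.25,0.06,0,0],[-0.15,-0.35,0.07,0,0],[0,0,0,0,0]]';python3 -c "
from h import *
s=get_state();
for p in ([514,-407,67],[514,-420,67],[511,-430,67]):print(rows(s,p))"
```

```text
time: 9.9
eef_pos: [515.6, -403.4, 63.0]
orientation: [-3.023, 0.089, -3.113]
contact_force: [-0.6, 0.1, -0.0]
grip_width: 0.1
[ 0.04572138 -0.13340272 -0.12363218]
[ 0.05793929 -0.56364912 -0.07346709]
[ 0.16690443 -0.89284494 -0.04400835]
```

```bash
python3 -m inch '[[0,-0.3,-0.06,0,0],[0,-0.3,-0.02,0,0],[0,0,0,0,0]]';python3 - <<'E'
from h import *
s=get_state();print(s['contact_force'])
for p in ([514,-420,67],[511,-430,67]):print(rows(s,p))
i=get_image('wrist');cv2.imwrite('pics/w4.png',cv2.resize(i['frame'][80:290,120:400][:,:,::-1],(800,600),interpolation=cv2.INTER_CUBIC))
E
```

```text
time: 10.2
eef_pos: [516.4, -422.2, 67.4]
orientation: [-3.024, 0.089, -3.113]
contact_force: [0.3, 0.8, -0.2]
grip_width: -0.2
[ 0.33999225  0.78529572 -0.24863018]
[ 0.07748618  0.07526544 -0.00116615]
[ 0.18654357 -0.2539389   0.02785275]
```

View pics/w4.png

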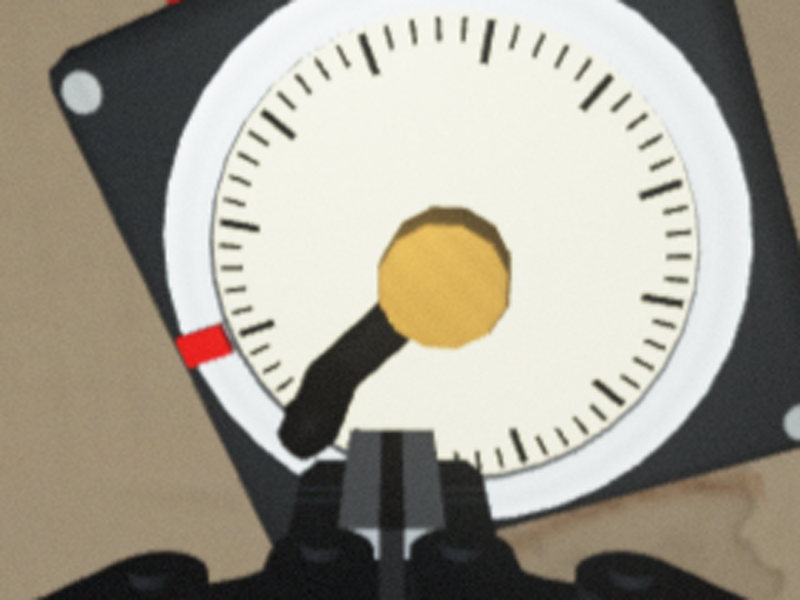

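The finger is behind the lug. The pointer has moved well round, with the bar axis through about (352,356) in the crop, and it still has to reach the red mark at (205,345).

Run:
```python
from h import *
s=get_state();i=get_image('wrist')
P=lambda u,v,z:wray(i,s,120+(u+.5)*.35-.5,80+(v+.5)*.35-.5,z)[:2]
d=P(444,280,62);print(d,P(457,240,46))
for n,u,v,z in(('bar',362,343,58),('bar2',345,362,58),('lugtop',300,430,78),('red',230,338,47),('redo',183,353,47)):
    p=P(u,v,z)-d;print(n,np.linalg.norm(p).round(1),np.degrees(np.arctan2(p[1],p[0])).round(1))
for a in(-45,-58,-67):
    a=np.radians(a);q=d+28*np.array([np.cos(a),np.sin(a)])
    R=np.array([np.sin(a),-np.cos(a)]); print(q, 'push dir',R)
```

```text
[ 482.4743647  -414.50645826] [ 480.20046153 -413.38061008]
bar 18.7 -46.0
bar2 23.3 -44.5
lugtop 28.0 -45.3
red 43.2 -65.5
redo 52.9 -66.1
[ 502.27335457 -434.30544814] push dir [-0.70710678 -0.70710678]
[ 497.3121041  -438.25180496] push dir [-0.8480481  -0.52991926]
[ 493.4148363  -440.28059416] push dir [-0.92050485 -0.39073113]
```

```bash
python3 -m inch '[[0.12,-0.1,0,0,0],[0.1,-0.1,0,0,0],[0,0,0,0,0]]';python3 - <<'E'
from h import *
s=get_state()
i=get_image('wrist');cv2.imwrite('pics/w5.png',cv2.resize(i['frame'][80:290,120:400][:,:,::-1],(800,600),interpolation=cv2.INTER_CUBIC))
E
```

```text
time: 10.6
eef_pos: [509.7, -427.5, 67.7]
orientation: [-3.024, 0.09, -3.112]
contact_force: [-0.3, -0.4, -0.4]
grip_width: -0.0
```

View pics/w5.png

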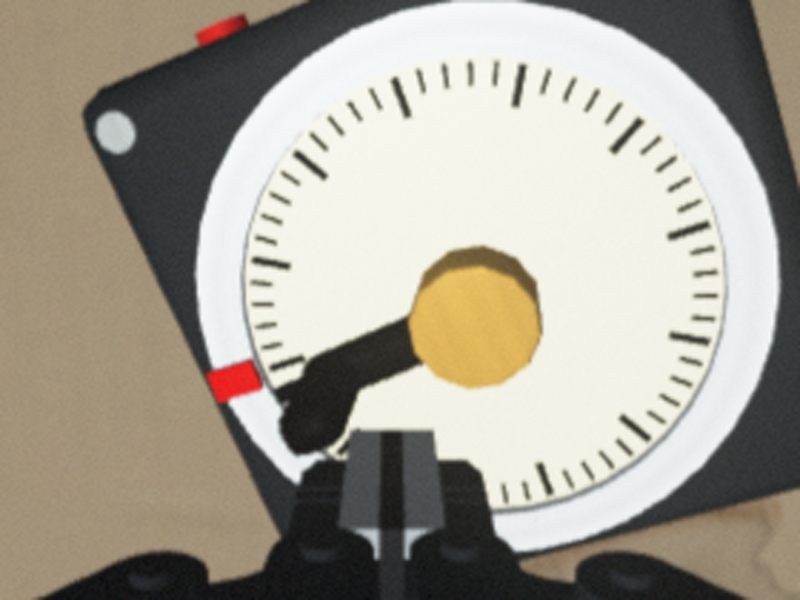

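The pointer is nearly there: bar mid at (380,355), tip at (282,398), red inner end at (261,377).

Run:
```python
from h import *
s=get_state();i=get_image('wrist')
P=lambda u,v,z:wray(i,s,120+(u+.5)*.35-.5,80+(v+.5)*.35-.5,z)[:2]
d=P(475,328,62);print(d)
for n,u,v,z in(('bar',388,352,58),('bar2',365,362,58),('tip',282,398,58),('lugtop',305,425,78),('red',261,376,47),('redo',212,389,47)):
    p=P(u,v,z)-d;print(n,np.linalg.norm(p).round(1),np.degrees(np.arctan2(p[1],p[0])).round(1))
```

```text
[ 483.66480345 -414.91519012]
bar 15.8 -65.1
bar2 20.1 -64.4
tip 36.4 -63.3
lugtop 26.8 -65.4
red 42.7 -66.0
redo 52.7 -66.9
```

```bash
python3 -m inch '[[0.03,-0.01,0,0,0],[0,0,0,0,0]]';python3 -m inch '[[-0.4,0.3,-0.1,0,0],[-0.3,0.2,-0.5,0,0],[0,0,-0.8,0,0],[0,0,-0.8,0,0],[-0.2,0,-0.8,0,0],[0,0,0,0,0]]';python3 - <<'E'
from h import *
s=get_state();i=get_image('wrist')
cv2.imwrite('pics/w6.png',cv2.resize(i['frame'][60:240,140:380][:,:,::-1],(800,600),interpolation=cv2.INTER_CUBIC))
E
```

```text
time: 10.9
eef_pos: [509.1, -427.7, 68.0]
orientation: [-3.024, 0.09, -3.112]
contact_force: [0.5, 0.5, -0.0]
grip_width: -0.3
time: 11.5
eef_pos: [531.6, -396.7, 165.5]
orientation: [-3.023, 0.091, -3.109]
contact_force: [1.0, 0.6, 0.2]
grip_width: -0.1
```

View pics/w6.png

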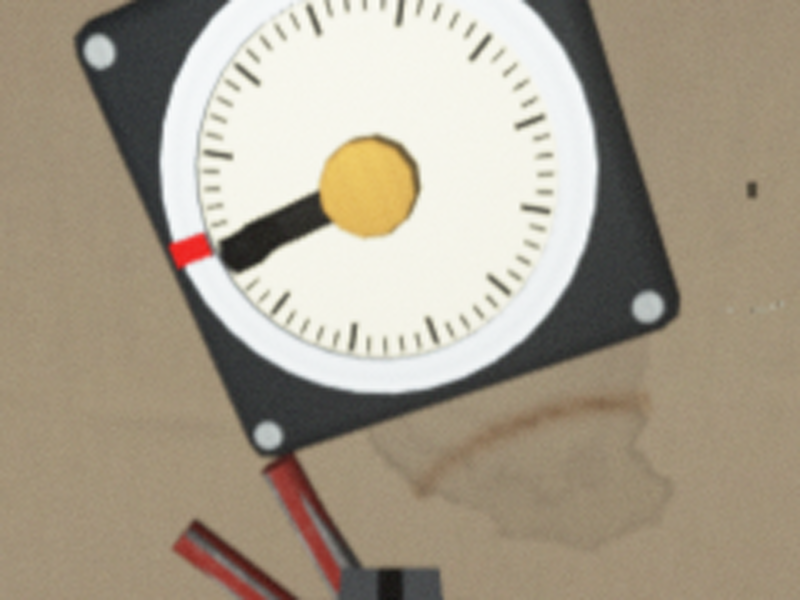

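The pointer tip at about (225,251) lines up with the red mark, whose inner end is at (211,247). A number check follows.

Run:
```python
from h import *
s=get_state();i=get_image('wrist')
P=lambda u,v,z:wray(i,s,140+(u+.5)*.3-.5,60+(v+.5)*.3-.5,z)[:2]
d=P(369,188,62);print(d,P(379,168,46))
for n,u,v,z in(('bar',305,215,58),('bar2',285,224,58),('tip',224,249,58),('lug',240,252,78),('red',211,247,47),('redo',173,255,47)):
    p=P(u,v,z)-d;print(n,np.linalg.norm(p).round(1),np.degrees(np.arctan2(p[1],p[0])).round(1))
# pixel blob of dark pointer / red, for an independent value
f=i['frame'].astype(int);r=(f[...,0]>170)&(f[...,1]<90);r[:, 260:]=0;r[:100]=0;r[150:]=0
v,u=np.nonzero(r);p=wray(i,s,u.mean(),v.mean(),47)[:2]-d;print('redblob',len(u),np.linalg.norm(p),np.degrees(np.arctan2(p[1],p[0])))
```

```text
[ 482.40084532 -413.53981803] [ 479.8877256  -413.44952587]
bar 16.2 -65.0
bar2 21.1 -64.8
tip 36.4 -65.5
lug 27.1 -64.1
red 42.6 -66.8
redo 52.1 -68.5
redblob 73 49.12862376846648 -67.59162463440393
```

```bash
python3 -m inch '[[0,0.5,-0.9,0,0],[-0.5,1,-0.9,0,0],[0,1,-0.6,0,0],[0,1,0,0,0],[0,1,0,0,0],[0,1,0,0,0],[0,1,0,0,0],[0,0,0,0,0]]'
python3 - <<'E'
from h import *
i=get_image('scene');a=i['frame'][130:300,190:310][:,:,::-1]
t=get_image('top')['frame'][130:275,170:370][:,:,::-1]
f=lambda m:cv2.resize(m,(int(m.shape[1]*480/m.shape[0])//1,480),interpolation=cv2.INTER_CUBIC)
m=np.hstack([f(a),f(t)]);cv2.imwrite('pics/end.png',cv2.resize(m,(790,int(m.shape[0]*790/m.shape[1]))))
E
```

```text
time: 12.4
eef_pos: [531.1, -184.7, 199.7]
orientation: [-3.038, 0.068, -3.113]
contact_force: [0.3, -0.1, 0.1]
grip_width: -0.1
```

View pics/end.png

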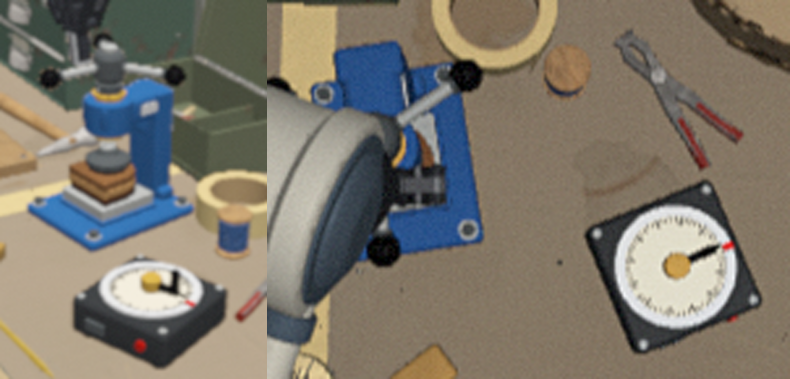

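That move went lower than I meant it to (tilt drift) and ended just above the near arm. The force is zero, so I'll lift straight off and recheck the handle.

```bash
python3 -m inch '[[0,0,-0.8,0,0],[0,0,-1,0,0],[0.8,0,-1,0,0],[1,0.8,-0.3,0,0],[1,1,-0.3,0,0],[0.8,1,-0.2,0,0],[0,1,-0.2,0,0],[0,0,0,0,0]]'
python3 - <<'E'
from h import *
i=get_image('scene');a=i['frame'][130:300,190:310][:,:,::-1]
t=get_image('top')['frame'][130:275,140:370][:,:,::-1]
f=lambda m:cv2.resize(m,(int(m.shape[1]*480/m.shape[0])//1,480),interpolation=cv2.INTER_CUBIC)
m=np.hstack([f(a),f(t)]);cv2.imwrite('pics/end2.png',cv2.resize(m,(790,int(m.shape[0]*790/m.shape[1]))))
E
```

```text
time: 13.3
eef_pos: [409.3, -70.9, 293.2]
orientation: [-3.037, 0.058, -3.131]
contact_force: [0.3, -0.3, -0.2]
grip_width: -0.2
```

View pics/end2.png

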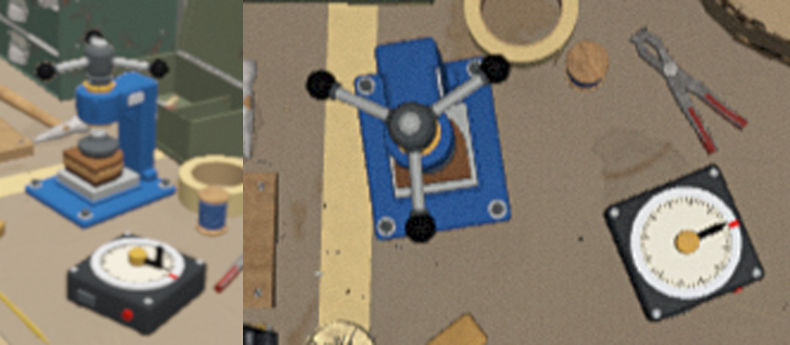

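```bash
python3 -c "
from workcell import job_done;print(job_done())"
```

```text
the job is handed in; nothing more can be done
None
```

I turned the press handle clockwise with the shut fingertip, about 4.2 rad, until the screw hit its stop. I then pushed the timer's lug round until the pointer stood at the red mark, and handed the job in at about 13 s.

**Press:** A second, gentler push with 46 N did not move the handle. The hub had dropped about 11–12 mm and the pad was down on the stack. I did not measure the wheel angle directly; that it is at the 5.3 stop is inferred from those signs.

**Timer:** The pointer measures about -65° and the red mark between -64° and -67.5°, depending on which dial centre I use. That puts the pointer within about 2.5° of the mark. In the last pictures the timer, the stack and the bystanders in view (tape roll and spool; the tin and wax block only partly) looked unmoved.

**What went less well:**
- The wrist force peaked at 103 N when the handle hit the stop (the limit is 120 N).
- The tool tilted during the pushing, so my first approach to the lug passed above it and I repeated it.
- The same tilt took the fingertip close over the press arm while I was withdrawing. The force read zero at the end of that move, and the handle looked unmoved afterwards.

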